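# Set the cut-off stop to the red mark and butt the bar against it

## Robot

A 7-joint arm with a two-finger parallel gripper is mounted at the origin on the work surface. World frame = base frame: x ahead of the robot, y to its left, z up, the work surface at z = 0. Lengths are in m, angles in rad, forces in N, time in s.
With the tool pointing down it reaches from about 0.425 to 0.925 m from the base axis. Payload 6.8 kg.
Tool frame: the origin (TCP) lies midway between the tips of the shut fingers; the grasp point (between the pads) lies 19 mm behind it; z points along the fingers, y is the direction in which the jaws open and shut (so a half turn about z gives the same grasp; the last joint's range is limited). The gripper opens to 85 mm and grips with 20 to 120 N. Pads are 22 mm wide; open, the fingers measure 114 mm over their backs; the gripper's body (76 mm by 85 mm) begins 54 mm behind the grasp point. The pads swing forward as they close: fully open they stand 13 mm farther back than shut.
Start: joints at [1.108, 0.477, 0.022, 1.555, -0.011, 1.109, -0.083], TCP at [0.235, -0.633, 0.231] pointing down, gripper open.
Joint ranges: [-2.96, 2.96], [-0.34, 2.1], [-1.41, 1.46], [0.24, 2.44], [-1.37, 4.51], [0.17, 1.92], [-2.96, 2.96]. Speed limits (rad/s): [2.39, 2.39, 3.14, 3.14, 3.14, 3.14, 3.14].

## Interface

Orientations are given as a unit quaternion [w, x, y, z].
In Python, from station import bot gives the robot as it stands.
- The arm moves only by the shell command python3 -m jog 'ROWS' [FORCE]. ROWS is JSON, a list of rows, each a list of 3 entries, a list of its own where there are three numbers: the shift along the tool's x, y, z in mm, then the turn, a rotation vector about the tool's x, y, z in degrees, then the closure, from -1 (fully open) to 1 (shut). A call has 1 to 12 rows; each row shifts and turns the commanded pose from where the row before left it, along the tool's axes as they then stand; what a row does not reach is not made up. A row lasts 1/8 s, in which the tool goes at most 62.5 mm and 10.7 degrees, less where a joint would pass 70% of its speed; a pose out of reach is approached as far as the arm can. A call is refused whole if a number of a shift passes 62.5 or a number of a turn 10.7, either way. A call with a gripper value outside its range is refused whole. The fingers move at their own pace and stop on an object; FORCE is the grip in N (left out, the last holds). Time passes only in rows, so rows that do not move let the fingers close. It gives the time, the measured TCP pose, the force and the opening at its end, in the units of the state.
- bot.get_obs(): the state, without advancing time (a new reading comes with each control period).
- bot.read_camera(name): name is "scene" or "top" or "wrist"; returns (picture, depth): 400x640x3 uint8, red, green, blue; 400x640 float32, m along the optical axis (not along the pixel's ray), 0 where there is no reading.
- bot.camera_info(name): a dict with "fx", "fy", "cx", "cy" (pixels), "k1" (the pictures are not rectified: a ray, as slopes to the right and down, at radius r is drawn at 1 + k1 r^2 times it, then the intrinsics apply), "world_from_camera" (4x4, takes a point from camera to world coordinates); the wrist camera has in their place "mount" (4x4, takes a point from camera to tool coordinates, whose origin is the TCP and whose axes are the flange's). Camera axes: x right, y up, looking along -z (the intrinsics and any distortion apply to the point x, -y, -z); pixel columns grow to the right and rows downward; lengths in m; the calibration is good to about 2 mm. A picture is of the moment at which its call begins: read the wrist's pose just before it. camera_info takes no time and is no camera call.
- bot.hand_in(): hands the job in, once; it reports no verdict.
Trained networks look in the newest picture that a camera, given by its name, has taken for a name from the list of things; names that differ only in an ending like _2 or _b are one class to them, and where a whole thing is asked for, a point or a joint stands for the part that bears it (a point fixed in the world has none). Each returns a list of dicts, best first, with "score" (0 to 1); they miss things now and then, are a little off and sometimes report something else, mostly with a low value. They report only what shows in the picture. A call takes as long as a camera call.
- bot.find_in(camera, thing): "xy" ([column, row] as shares, 0 to 1, of the picture: columns of its width, rows of its height, amid what is visible of it).
- bot.cut_out(camera, thing): "pixels" (400x640 bool, what is visible of it) and "xy" ([column, row] as shares, 0 to 1, of the picture: columns of its width, rows of its height, amid what is visible of it).
- bot.landmark_of(camera, thing): "xy" ([column, row] as shares, 0 to 1, of the picture: columns of its width, rows of its height: a listed point, or the origin of a listed thing).
The state is a dict: "t": time; "q": joint angles; "joint_vel": joint speeds; "joint_torque": joint torques, N m; "eef_pos": TCP position; "tool_rot": TCP orientation; "contact_force": force on the tool from outside, world axes, zero at the start; "torque": the same for the moment, N m; "gripper_width": opening from 0.0 (shut) to 1.0 (fully open).
Only numpy, scipy, OpenCV 4.12 (cv2) and the standard library are available. Lean on these libraries where they do the work, as an engineer would, in place of code of your own. Each camera call takes 0.05 s, during which the arm holds its last target.

## Task

Set up the next saw cut: with the fingertips, push the blue length stop along its rail until its spring plunger clicks into the notch beside the red tab, then push the square aluminium bar along its channel until its end butts against the stop, with the stop still clicked in that notch. Do not pick anything up or pull up the plunger's knob, and leave the other things on the bench where they are.

Things in the scene. Friction and masses are not known exactly. Their poses are not given: they have to be found in the camera images.
- station: Cut-off station screwed to the bench, never moves. Origin on the bench under the bar channel's centre line; its y runs along channel and rail, x across from the channel to the rail (away from the robot), z up. Offsets below are from it. The open-topped channel: floor 30 mm above the bench, 27 mm wide between lips 39 mm above the bench, y = -335 to +200 mm. Base 645 x 145 mm, 12 mm thick.
- guide_top (a point): Middle of the hacksaw guide, 85 mm above the bench, over the channel at station y = -30 mm: steel cheeks stand either side of the channel from y = -62 to +2 mm, 30 mm apart, tops at this height; the bar slides between them.
- rail_top (a point): Middle of the stop rail's steel top, 50 mm above the bench, at station x = 53, y = 145 mm. The rail is 30 mm wide, from y = 0 to 290 mm. Its top has three cross slots (notches), 12 mm wide, at y = 78, 118 and 158 mm; one coloured tab stands beside each.
- tab_red: Red plastic tab, 8 x 12 mm, 27 mm tall, fixed on the station's edge beyond the rail, beside the notch to be used. Origin at the centre of its underside; its position along the station's y is the notch's centre.
- tab_white: White tab of the same shape beside another notch, not to be used.
- tab_green: Green tab of the same shape beside the third notch, not to be used.
- stop (a joint): Position of the stop on its rail, m: 0 at the rail's +y end (its centre at station y = 250 mm), growing towards -y, to 0.185. Starts at 0 to 0.055, on the +y side of all notches. It slides with about 1.5 N; leaving a notch takes about 14 N. Within about 4 mm of a notch's centre the spring draws it in: the push needed falls to nothing, then rises.
- plunger (a joint): Height of the spring plunger with its black knob (20 mm wide, 16 mm high) on top of the stop, m: about -0.0006 when dropped into a notch, about 0.002 when riding on the rail's top; more if pulled up.
- stop_axis (a point): Centre of the stop's blue saddle, on the plunger's axis, 66 mm above the bench; its yellow pointer points from here to the tabs. The saddle is 44 mm (x) by 56 mm (y), from 51 to 81 mm above the bench; the knob's top is 102 to 105 mm above the bench.
- stop_push (a point): Centre of the saddle's flat +y end face (44 mm wide, 30 mm high), 66 mm above the bench: push here towards the station's -y.
- stop_face (a point): Where the bar will meet the stop: on the -y face of the steel stop finger, above the channel's centre line, 48 mm above the bench. The finger reaches from the saddle across the channel, 12 mm thick, 41 to 75 mm above the bench.
- bar_mid (a point): Centre of the loose square aluminium bar, 25 x 260 x 25 mm, 0.3 to 0.6 kg, lying in the channel along the station's y (underside 30 mm, top 55 mm above the bench) and passing towards or through the saw guide. Its y axis runs along it, from tail to head.
- bar_head (a point): Centre of the bar's +y end face, the one that must meet the stop.
- bar_tail (a point): Centre of the bar's -y end face, 25 x 25 mm, 42.5 mm above the bench: push here towards the station's +y. Its upper 16 mm stands above the channel's lips. Sliding it takes 1.5 to 4.5 N.
- offcut: Bystander: sawn piece of the same bar, 60 mm long, on the bench in front of the station. Origin at the centre of its underside, as for all bystanders.
- bolt: Bystander: steel bolt with nut, 70 mm long, 18 mm high, behind the station.
- punch: Bystander: black and steel centre punch, 125 mm long, 12 mm high, on the bench near the robot.
- hammer: Bystander: hammer with a wooden handle, 300 mm long, 29 mm high, on the far side.
- brush: Bystander: black bench brush lying bristles up, 300 mm long, 65 mm high, near right.
- hacksaw: Bystander: hand hacksaw lying flat, about 380 mm long, on the right.
- oil: Bystander: grey bottle of cutting oil with a black cap, 56 mm wide and 125 mm tall, near left.

How it is judged:
By the outcome, as a careful person would: the job done as asked, in the order asked, and still so for the second after the job is handed in, with the robot touching nothing.
It also fails if it takes over 64 s, if anything falls off the work surface, if the arm or the gripper's body presses on something with over 40 N, if the wrist force passes 120 N, or if a joint passes its speed limit or range.

## Working session

There is one attempt and no reset: what is moved stays moved. The work goes in short steps, Python scripts to look and compute and a shell command to move; the robot and the scene stay as the last step left them, time stands still between calls to the robot, and variables do not carry over. Pictures are saved under pics/ and viewed, and the job is handed in when it is done.

```bash
mkdir -p pics; ls; cat > h.py <<'E'
import numpy as np, cv2
from station import bot
from scipy.spatial.transform import Rotation as R
def cam(name):
    o=bot.get_obs(); im,d=bot.read_camera(name); i=bot.camera_info(name)
    if 'world_from_camera' in i: T=np.array(i['world_from_camera'])
    else:
        q=o['tool_rot']; M=np.eye(4); M[:3,:3]=R.from_quat([q[1],q[2],q[3],q[0]]).as_matrix(); M[:3,3]=o['eef_pos']; T=M@np.array(i['mount'])
    return im,d,i,T
def ray(i,u,v):
    K=np.array([[i['fx'],0,i['cx']],[0,i['fy'],i['cy']],[0,0,1.]])
    p=cv2.undistortPoints(np.array([[[u,v]]],float),K,np.array([i['k1'],0,0,0,0.]))[0,0]
    return np.array([p[0],-p[1],-1.])
def at_z(i,T,u,v,z):
    r=T[:3,:3]@ray(i,u,v); o=T[:3,3]; return o+r*(z-o[2])/r[2]
def at_d(i,T,u,v,d):
    return (T@np.append(ray(i,u,v)*d,1))[:3]
def save(n,im): cv2.imwrite('pics/'+n+'.png',im[:,:,::-1])
E
python3 - <<'E'
from h import *
np.set_printoptions(precision=4,suppress=True)
for c in ['top','scene']:
    im,d,i,T=cam(c); save(c+'0',im); print(c,i['fx'],i['cx'],i['k1'],T)
    for n in ['guide_top','rail_top','tab_red','tab_white','tab_green','stop_axis','stop_push','stop_face','bar_head','bar_tail','bar_mid']:
        z={'guide_top':.085,'rail_top':.05,'stop_axis':.066,'stop_push':.066,'stop_face':.048,'bar_head':.0425,'bar_tail':.0425,'bar_mid':.0425}.get(n,.012)
        l=bot.landmark_of(c,n)
        for e in l[:2]:
            u,v=e['xy'][0]*640,e['xy'][1]*400
            print(n,round(e['score'],2),round(u),round(v),at_z(i,T,u,v,z))
print(bot.get_obs())
E
```

```text
pics
top 475.90112152630536 318.90750111618013 -0.13171339492670758 [[-0.0101  0.988  -0.1543  0.2975]
 [-0.9999 -0.0098  0.0028 -0.0931]
 [ 0.0012  0.1543  0.988   1.6696]
 [ 0.      0.      0.      1.    ]]
guide_top 0.56 299 228 [ 0.4779 -0.0292  0.085 ]
guide_top 0.22 226 226 [0.4879 0.2144 0.085 ]
rail_top 0.7 248 212 [0.5408 0.1477 0.05  ]
tab_white 0.32 264 248 [0.4158 0.0947 0.012 ]
tab_green 0.46 264 250 [0.4108 0.0956 0.012 ]
stop_axis 0.65 287 148 [0.7599 0.0109 0.066 ]
stop_axis 0.61 216 210 [0.5449 0.2539 0.066 ]
stop_push 0.66 210 207 [0.5542 0.2771 0.066 ]
stop_push 0.65 190 289 [0.2754 0.3395 0.066 ]
stop_face 0.67 227 224 [0.4999 0.2195 0.048 ]
bar_head 0.7 296 230 [ 0.4763 -0.0175  0.0425]
bar_tail 0.67 371 239 [ 0.4433 -0.2744  0.0425]
bar_mid 0.75 334 231 [ 0.4699 -0.1484  0.0425]
scene 474.98957800011584 319.08768302814053 -0.01911200564676945 [[-0.5189 -0.5841  0.6241  1.5809]
 [ 0.8547 -0.3388  0.3934  0.5488]
 [-0.0183  0.7376  0.675   1.219 ]
 [ 0.      0.      0.      1.    ]]
guide_top 0.61 348 198 [ 0.4748 -0.026   0.085 ]
rail_top 0.86 385 237 [0.5475 0.1
[... 331 characters left out ...]
5]
bar_head 0.46 383 235 [0.5361 0.1441 0.0425]
bar_tail 0.68 293 186 [ 0.4762 -0.2615  0.0425]
bar_mid 0.57 321 196 [ 0.4724 -0.141   0.0425]
bar_mid 0.56 348 200 [ 0.4423 -0.0456  0.0425]
{'t': 1.2, 'q': array([ 1.1079,  0.477 ,  0.0224,  1.5554, -0.0115,  1.1093, -0.0831]), 'joint_vel': array([-0.001 ,  0.0015, -0.0012, -0.0006,  0.0004, -0.0008, -0.0003]), 'joint_torque': array([ -0.001 , -59.6345,   1.6063, -28.1553,   0.0126,   0.0016,
         0.    ]), 'eef_pos': array([ 0.2345, -0.633 ,  0.2313]), 'tool_rot': array([0.    , 0.9843, 0.1764, 0.    ]), 'contact_force': array([-0.2779, -0.2392,  0.1959]), 'torque': array([ 0.0255, -0.0252, -0.023 ]), 'gripper_width': 0.9981767350246569}
```

View pictures.

```bash
python3 - <<'E'
import cv2
a=cv2.imread('pics/top0.png')[160:290,150:410]; cv2.imwrite('pics/top0c.png',cv2.resize(a,None,fx=3,fy=3,interpolation=2))
a=cv2.imread('pics/scene0.png')[150:290,260:460]; cv2.imwrite('pics/scene0c.png',cv2.resize(a,None,fx=4,fy=4,interpolation=2))
E
```

```text
(no output)
```

View pics/top0.png

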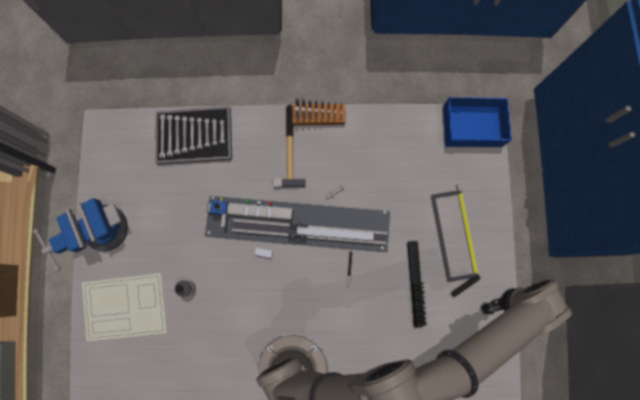

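View pics/top0c.png

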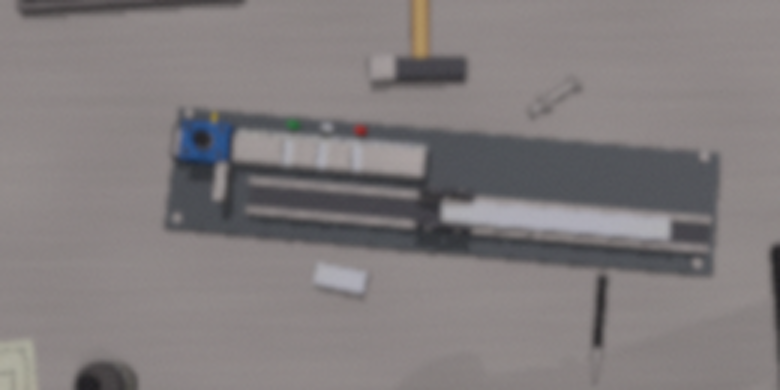

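View pics/scene0.png

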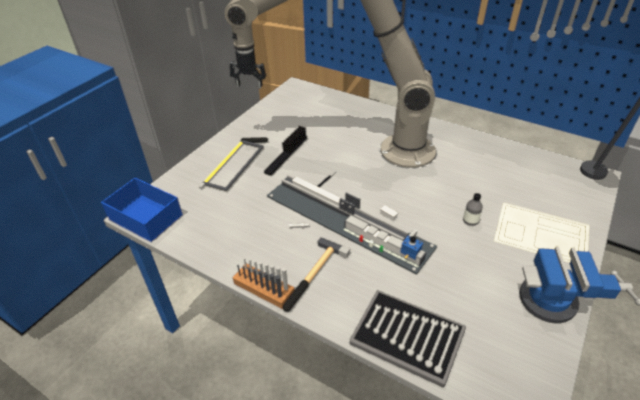

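View pics/scene0c.png

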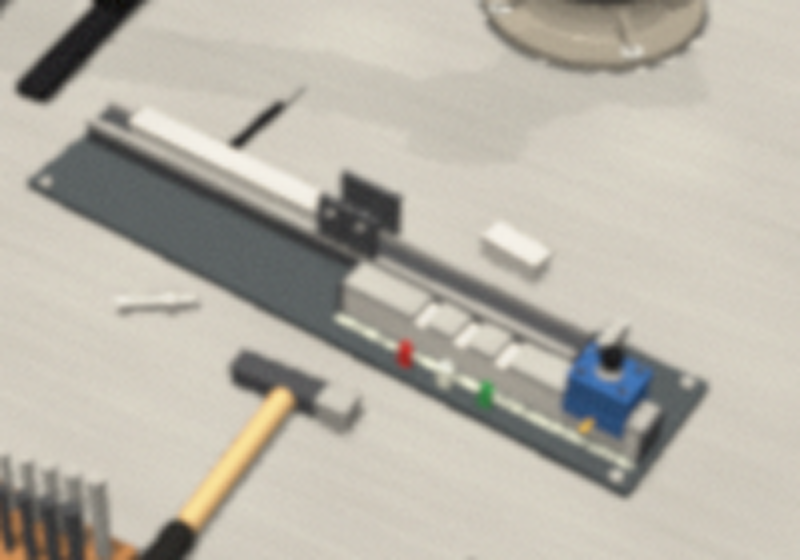

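```bash
python3 - <<'E'
from h import *
from scipy.optimize import least_squares
np.set_printoptions(precision=4,suppress=True)
im,d,i,T=cam('top')
def p(u,v,z): return at_z(i,T,150+u/3,160+v/3,z)
C=[p(180,108,.012),p(720,152,.012),p(712,274,.012),p(166,229,.012)]
for c in C: print(c)
for a,b in [(0,1),(3,2)]:
    e=C[a]-C[b]; print(np.linalg.norm(e),np.degrees(np.arctan2(e[1],e[0])))
print('channel lips',[p(246,178,.039),p(246,212,.039),p(710,222,.039),p(710,250,.039)])
hsv=cv2.cvtColor(im,cv2.COLOR_RGB2HSV)
print(p(361,131,.035),p(292,125,.035), p(202,138,.103))
obs=[((0,-30),(.4779,-.0292)),((53,145),(.5408,.1477)),((0,-30),(.4748,-.026)),((53,145),(.5475,.1539))]
def f(x):
    c,s=np.cos(x[2]),np.sin(x[2]);M=np.array([[c,-s],[s,c]])
    r=[M@np.array(a)/1e3+x[:2]-np.array(b) for a,b in obs]
    return np.ravel(r)
r=least_squares(f,[.48,0,0]);print(r.x,r.fun*1e3,np.degrees(r.x[2]))
print(T[:3,3])
E
```

```text
[0.604  0.2899 0.012 ]
[ 0.5448 -0.3489  0.012 ]
[ 0.4014 -0.335   0.012 ]
[0.4599 0.303  0.012 ]
0.6415000853140826 84.70772866577815
0.6407200599683763 84.76539420451371
channel lips [array([0.5158, 0.2042, 0.039 ]), array([0.4763, 0.2036, 0.039 ]), array([ 0.4595, -0.3306,  0.039 ]), array([ 0.4273, -0.3296,  0.039 ])]
[0.5702 0.0714 0.035 ] [0.5781 0.1521 0.035 ] [0.5528 0.243  0.103 ]
[ 0.4798  0.0061 -0.0691] [-0.1291  5.3388  1.9291 -0.6388  2.9709  2.1388 -4.7709 -6.8388] -3.9597104737313056
[ 0.2975 -0.0931  1.6696]
```

```bash
python3 -m jog '[[[0,0,0],[0,0,8.53],1],[[0,0,0],[0,0,8.53],1],[[0,0,0],[0,0,8.53],1],[[40,-45,0],[0,0,0],1],[[40,-45,0],[0,0,0],1],[[40,-45,0],[0,0,0],1],[[40,-45,0],[0,0,0],1],[[40,-45,0],[0,0,0],1],[[40,-45,0],[0,0,0],1],[[0,-60,0],[0,0,0],1],[[0,-60,0],[0,0,0],1],[[0,-60,0],[0,0,0],1]]' 60
cat >> h.py <<'E'
O=np.array([.4792,.0023]); YAW=np.radians(-5.26)
def st(p):
    c,s=np.cos(YAW),np.sin(YAW); r=np.asarray(p)[:2]-O
    return np.array([c*r[0]+s*r[1],-s*r[0]+c*r[1]])*1e3
def where():
    o=bot.get_obs(); q=o['tool_rot']; Rm=R.from_quat([q[1],q[2],q[3],q[0]]).as_matrix()
    f=o['contact_force']; c,s=np.cos(YAW),np.sin(YAW)
    print('t %.2f station xy %s z %.1f  yaw %.2f tilt %.2f F_st [%.1f %.1f %.1f] w %.2f'%(o['t'],st(o['eef_pos']).round(1),o['eef_pos'][2]*1e3,np.degrees(np.arctan2(Rm[1,0],Rm[0,0])),np.degrees(np.arccos(-Rm[2,2])),c*f[0]+s*f[1],-s*f[0]+c*f[1],f[2],o['gripper_width']))
E
python3 -c "
from h import *
where()
im,d,i,T=cam('wrist');save('w1',im);print(i['mount'])"
```

```text
t: 2.75
eef_pos: [0.515, -0.2049, 0.2315]
tool_rot: [0.0, 0.999, -0.046, 0.0]
contact_force: [0.7, 0.0, -0.2]
gripper_width: -0.0
t 2.75 station xy [  54.6 -203.1] z 231.5  yaw -5.26 tilt 0.04 F_st [0.7 0.1 -0.2] w -0.00
[[ 6.00706234e-04  9.49691287e-01  3.13187002e-01  8.01765144e-02]
 [ 9.99999590e-01 -3.58474335e-04 -8.31024382e-04  8.16759919e-04]
 [-6.76947113e-04  3.13187373e-01 -9.49691113e-01 -1.43232546e-01]
 [ 0.00000000e+00  0.00000000e+00  0.00000000e+00  1.00000000e+00]]
```

View pics/w1.png

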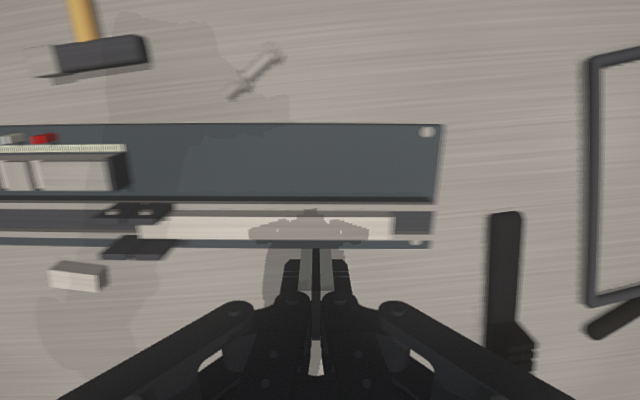

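The wrist view shows the station level in the picture: bar tail end at about (393,226), guide at (140,230), red tab at (42,138). The tab sits beside the rail's −y-most notch.

```bash
python3 - <<'E'
from h import *
np.set_printoptions(precision=1,suppress=True)
where()
im,d,i,T=cam('wrist')
for n,u,v,z in [('tail',393,226,.055),('head',137,228,.055),('rail -y end far',126,152,.05),('rail -y near',129,190,.05),('red',42,138,.039),('base corner',444,125,.012),('base left far',0,124,.012),('chan far lip out',434,211,.039)]:
    dd=d[v,u]
    print(n,st(at_z(i,T,u,v,z)), at_d(i,T,u,v,dd)[2]*1e3)
for n,z in [('bar_tail',.0425),('bar_mid',.0425),('tab_red',.012),('guide_top',.085)]:
    for e in bot.landmark_of('wrist',n)[:2]: print(n,e['score'],np.array(e['xy'])*[640,400],st(at_z(i,T,e['xy'][0]*640,e['xy'][1]*400,z)))
E
```

```text
t 2.80 station xy [  55.1 -193. ] z 231.4  yaw -4.66 tilt 0.30 F_st [-1.3 6.9 -0.3] w 0.00
tail [   0.7 -272.4] 55.82638114383742
head [-5.4 -9.1] 30.93711041801017
rail -y end far [73.1 -7.5] 13.036969307656243
rail -y near [34.2 -4.4] 12.4493925908285
red [85.3 86.3] 13.414517655591208
base corner [  98.1 -327.7] 0.5020465973889499
base left far [ 97.1 156. ] 12.415781152036342
chan far lip out [  11.5 -318.3] 39.12957660508276
bar_tail 0.9 [399.6 222.3] [  -0.3 -282.1]
bar_mid 0.98 [281.4 222.7] [  -2.2 -157.8]
tab_red 0.47 [ 65.6 132.7] [87.  79.7]
guide_top 0.65 [140.2 238.2] [ -2.6 -27.9]
```

```bash
python3 -m jog '[[[0,-60,0],[0,0,0],1],[[0,-60,0],[0,0,0],1],[[0,-60,0],[0,0,0],1],[[0,-60,0],[0,0,0],1],[[0,-60,0],[0,0,0],1],[[0,-60,0],[0,0,0],1],[[0,-50,0],[0,0,0],1],[[0,0,0],[0,0,0],1]]'
python3 - <<'E'
from h import *
where()
im,d,i,T=cam('wrist');save('w2',im)
np.set_printoptions(precision=1,suppress=True)
for n,z in [('stop_push',.066),('stop_axis',.066),('stop_face',.048),('rail_top',.05),('tab_red',.012),('tab_green',.012)]:
    for e in bot.landmark_of('wrist',n)[:2]: print(n,e['score'],np.array(e['xy'])*[640,400],st(at_z(i,T,e['xy'][0]*640,e['xy'][1]*400,z)))
E
```

```text
t: 4.05
eef_pos: [0.5526, 0.205, 0.2311]
tool_rot: [-0.001, 0.999, -0.044, -0.0]
contact_force: [-0.8, -0.8, -0.6]
gripper_width: -0.001
t 4.05 station xy [ 54.5 208.6] z 231.1  yaw -5.01 tilt 0.13 F_st [-0.8 -0.9 -0.6] w -0.00
stop_push 0.68 [242.1 179.7] [ 50.4 276.7]
stop_axis 0.58 [271.1 178.3] [ 51.9 249.4]
stop_face 0.97 [301.2 226.2] [ -4.1 222.5]
rail_top 0.71 [377.8 174.9] [ 51.6 146.9]
tab_red 0.58 [438.1 135. ] [86.  78.1]
tab_green 0.52 [358.1 134.4] [ 85.8 163.3]
```

View pics/w2.png

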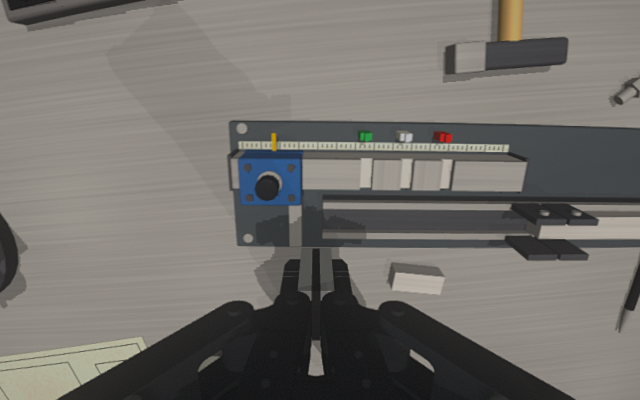

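```bash
python3 - <<'E'
from h import *
where()
im,d,i,T=cam('wrist');save('w3',im)
np.set_printoptions(precision=1,suppress=True)
for n,u,v,z in [('base edge L',240,122,.012),('base edge R',630,127,.012),('rail far R',524,158,.05),('rail near R',523,191,.05),('rail near', 310,189,.05),('pointer tip',274,135,.06),('knob',267,186,.103),('saddle L near',239,204,.081),('saddle R near',301,204,.081),('saddle R far',301,156,.081),('red notch',445,174,.05),('w notch',406,174,.05),('g notch',365,174,.05),('red tab',445,133,.039),('chan near lip L',323,236,.039),('chan near lip R',510,238,.039)]:
    print(n,st(at_z(i,T,u,v,z)), at_d(i,T,u,v,d[v,u])[2]*1e3)
b=im[110:260,220:540]; save('w3c',cv2.resize(b,None,fx=2.4,fy=2.4,interpolation=2))
E
```

```text
t 4.40 station xy [ 55.3 203. ] z 231.3  yaw -5.43 tilt 0.04 F_st [-0.5 0.1 -0.3] w 0.00
base edge L [ 99.6 280.8] 5.063571948429879
base edge R [  97.1 -145.1] 10.837137590689604
rail far R [69.1 -3.5] 11.607960129582928
rail near R [35.1 -8.8] 12.564386633114266
rail near [ 37.6 207.4] 50.6497633008895
pointer tip [ 92.4 239.9] 14.269273743346133
knob [ 56.3 242.2] 102.90001618817524
saddle L near [ 32.9 271.8] 80.60956045401063
saddle R near [ 32.7 215.2] 13.499581143737005
saddle R far [ 77.  214.5] 33.99567406162396
red notch [52.8 74.2] 48.630712269328356
w notch [ 52.8 113. ] 48.252548318056476
g notch [ 52.8 153.4] 47.316193987509635
red tab [91.5 74.5] 13.053379400622067
chan near lip L [-18.5 194. ] 38.52872380562733
chan near lip R [-22.3 -11.6] 53.211477857234016
```

View pics/w3c.png

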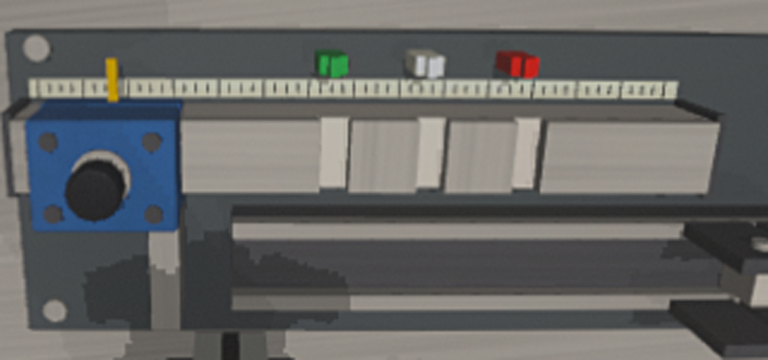

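```bash
python3 -m jog '[[[0,-52,0],[0,0,0],1],[[0,-52,0],[0,0,0],1],[[0,0,50],[0,0,0],1],[[0,0,55],[0,0,0],1],[[0,0,45],[0,0,0],1],[[0,0,18],[0,0,0],1],[[0,0,0],[0,0,0],1],[[0,0,0],[0,0,0],1]]'
python3 - <<'E'
from h import *
where()
im,d,i,T=cam('wrist');save('w4',im)
E
```

```text
t: 5.45
eef_pos: [0.5633, 0.3057, 0.0654]
tool_rot: [-0.001, 0.999, -0.046, 0.001]
contact_force: [-0.7, 0.4, -0.8]
gripper_width: 0.001
t 5.45 station xy [ 55.9 309.9] z 65.4  yaw -5.28 tilt 0.20 F_st [-0.7 0.3 -0.8] w 0.00
```

View pics/w4.png

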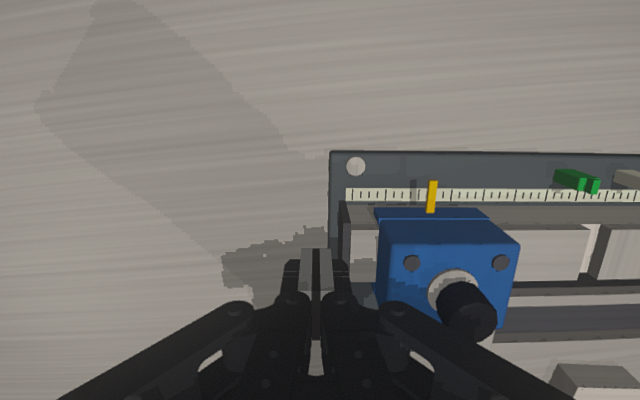

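```bash
python3 -m jog '[[[0,10,0],[0,0,0],1],[[0,5,0],[0,0,0],1],[[0,5,0],[0,0,0],1],[[0,5,0],[0,0,0],1],[[0,5,0],[0,0,0],1],[[0,0,0],[0,0,0],1]]'
python3 - <<'E'
from h import *
where()
im,d,i,T=cam('wrist');save('w5',im)
E
```

```text
t: 6.25
eef_pos: [0.5592, 0.2744, 0.0634]
tool_rot: [0.0, 0.999, -0.046, -0.0]
contact_force: [-0.2, -0.6, -0.1]
gripper_width: 0.001
t 6.25 station xy [ 54.7 278.2] z 63.4  yaw -5.29 tilt 0.04 F_st [-0.2 -0.6 -0.1] w 0.00
```

View pics/w5.png

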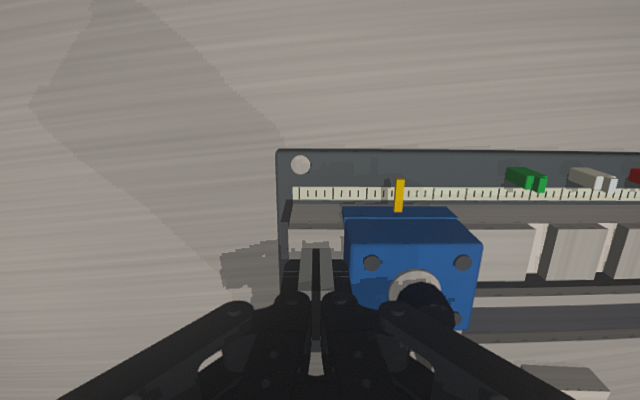

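```bash
python3 - <<'E'
from h import *
np.set_printoptions(precision=1,suppress=True)
where()
im,d,i,T=cam('wrist')
for n,u,v,z in [('s L',351,250,.081),('s R',479,246,.081),('s L',350,320,.081),('fingertip',331,262,.064),('notch g',536,225,.05),('tab g front',526,182,.039),('hole L',372,263,.081),('hole R',463,263,.081)]:
    print(n,st(at_z(i,T,u,v,z)), at_d(i,T,u,v,d[v,u])*1e3)
E
```

```text
t 6.30 station xy [ 54.5 278.1] z 63.1  yaw -5.29 tilt 0.08 F_st [0.6 0.1 0.4] w 0.00
s L [ 70.9 262.7] [573.7 257.3  80.5]
s R [ 72.4 209.8] [570.6 204.7  81.1]
s L [ 36.5 261.9] [569.4 261.7 118.7]
fingertip [ 56.  269.9] [568.8 265.9  80.4]
notch g [ 68.5 165.1] [559.  155.5  42.8]
tab g front [ 88.1 167.7] [580.7 158.3  34.4]
hole L [ 64.9 253.8] [568.1 249.3  82.8]
hole R [ 64.6 215.5] [564.4 211.8  82.9]
```

```bash
python3 -m jog '[[[0,9,0],[0,0,0],1],[[0,9,0],[0,0,0],1],[[0,9,0],[0,0,0],1],[[0,9,0],[0,0,0],1],[[0,9,0],[0,0,0],1],[[0,9,0],[0,0,0],1],[[0,6,0],[0,0,0],1],[[0,6,0],[0,0,0],1],[[0,0,0],[0,0,0],1]]'
python3 -c "
from h import *
where()"
python3 -m jog '[[[0,4,0],[0,0,0],1],[[0,4,0],[0,0,0],1],[[0,4,0],[0,0,0],1]]'
python3 -c "
from h import *
where()"
python3 -m jog '[[[0,4,0],[0,0,0],1],[[0,4,0],[0,0,0],1]]'
python3 -c "
from h import *
where()"
```

```text
t: 7.48
eef_pos: [0.5527, 0.2084, 0.063]
tool_rot: [0.001, 0.999, -0.046, -0.0]
contact_force: [-0.3, -0.4, 0.2]
gripper_width: -0.002
t 7.47 station xy [ 54.3 211.9] z 63.0  yaw -5.29 tilt 0.09 F_st [-0.2 -0.5 0.2] w -0.00
t: 7.85
eef_pos: [0.5517, 0.1974, 0.0632]
tool_rot: [-0.0, 0.999, -0.046, -0.0]
contact_force: [-1.5, 5.9, -2.4]
gripper_width: -0.001
t 7.85 station xy [ 54.3 200.9] z 63.2  yaw -5.26 tilt 0.03 F_st [-2.0 5.7 -2.4] w -0.00
t: 8.1
eef_pos: [0.5516, 0.1955, 0.0635]
tool_rot: [-0.004, 0.999, -0.044, 0.001]
contact_force: [2.1, 18.3, -11.1]
gripper_width: 0.002
t 8.10 station xy [ 54.3 199.1] z 63.5  yaw -5.06 tilt 0.51 F_st [0.4 18.4 -11.1] w 0.00
```

```bash
for k in 1 2; do python3 -m jog '[[[0,2,0],[0,0,0],1]]' >/dev/null
python3 -c "
from h import *
where()"; done
```

```text
t 8.22 station xy [ 54.3 195.6] z 63.4  yaw -5.06 tilt 0.36 F_st [0.8 7.6 -4.7] w 0.00
t 8.35 station xy [ 54.3 191.2] z 63.3  yaw -5.15 tilt 0.16 F_st [-1.3 3.7 -2.8] w 0.00
```

```bash
python3 -m jog '[[[0,7,0],[0,0,0],1],[[0,7,0],[0,0,0],1],[[0,4,0],[0,0,0],1],[[0,4,0],[0,0,0],1],[[0,4,0],[0,0,0],1],[[0,4,0],[0,0,0],1],[[0,4,0],[0,0,0],1]]' >/dev/null
python3 -c "
from h import *
where()"
for k in 1 2 3 4; do python3 -m jog '[[[0,2,0],[0,0,0],1]]' >/dev/null
python3 -c "
from h import *
where()"; done
```

```text
t 9.22 station xy [ 54.7 159.4] z 63.6  yaw -5.12 tilt 0.38 F_st [-0.8 17.0 -7.1] w -0.00
t 9.35 station xy [ 54.7 159.1] z 63.6  yaw -5.05 tilt 0.50 F_st [-0.0 18.4 -8.5] w -0.00
t 9.47 station xy [ 54.6 156.5] z 63.6  yaw -5.02 tilt 0.42 F_st [-0.0 9.8 -4.1] w -0.00
t 9.60 station xy [ 54.6 151.5] z 63.4  yaw -5.13 tilt 0.18 F_st [-1.7 5.3 -1.9] w -0.00
t 9.72 station xy [ 54.6 148.1] z 63.4  yaw -5.20 tilt 0.09 F_st [-0.9 4.0 -1.4] w -0.00
```

```bash
python3 -m jog '[[[0,5,0],[0,0,0],1],[[0,5,0],[0,0,0],1],[[0,4,0],[0,0,0],1],[[0,2,0],[0,0,0],1],[[0,0,0],[0,0,0],1]]' >/dev/null
python3 -c "
from h import *
where()"
for k in 1 2 3 4 5; do python3 -m jog '[[[0,1,0],[0,0,0],1],[[0,0,0],[0,0,0],1]]' >/dev/null
python3 -c "
from h import *
where()"; done
```

```text
t 10.35 station xy [ 54.8 129.7] z 63.3  yaw -5.31 tilt 0.08 F_st [0.2 1.0 0.4] w -0.00
t 10.60 station xy [ 54.8 129.5] z 63.3  yaw -5.28 tilt 0.03 F_st [-0.1 0.1 -0.6] w 0.00
t 10.85 station xy [ 54.8 128.8] z 63.3  yaw -5.27 tilt 0.02 F_st [0.4 1.3 -0.7] w 0.00
t 11.10 station xy [ 54.6 127.2] z 63.2  yaw -5.29 tilt 0.05 F_st [-0.1 0.5 0.4] w -0.00
t 11.35 station xy [ 54.6 126.6] z 63.3  yaw -5.28 tilt 0.02 F_st [-1.3 0.4 -0.0] w -0.00
t 11.60 station xy [ 54.6 125.8] z 63.3  yaw -5.27 tilt 0.01 F_st [-0.6 -0.5 0.2] w -0.00
```

```bash
for k in 1 2 3 4 5 6; do python3 -m jog '[[[0,1,0],[0,0,0],1],[[0,0,0],[0,0,0],1]]' >/dev/null
python3 -c "
from h import *
where()
o=bot.get_obs();import sys"; done; python3 -c "
from h import *
im,d,i,T=cam('wrist');save('w6',im)"
```

```text
t 11.85 station xy [ 54.6 124.9] z 63.3  yaw -5.27 tilt 0.01 F_st [-0.9 0.5 0.8] w -0.00
t 12.10 station xy [ 54.6 123.8] z 63.3  yaw -5.27 tilt 0.01 F_st [0.0 -0.6 0.2] w -0.00
t 12.35 station xy [ 54.6 122.8] z 63.3  yaw -5.27 tilt 0.00 F_st [-0.9 -0.5 -1.1] w 0.00
t 12.60 station xy [ 54.6 121.8] z 63.3  yaw -5.27 tilt 0.01 F_st [-0.1 -0.0 1.1] w -0.00
t 12.85 station xy [ 54.6 121.4] z 63.3  yaw -5.25 tilt 0.04 F_st [0.2 0.8 -0.9] w 0.00
t 13.10 station xy [ 54.6 120.9] z 63.4  yaw -5.23 tilt 0.06 F_st [-0.2 4.0 -1.3] w -0.00
```

View pics/w6.png

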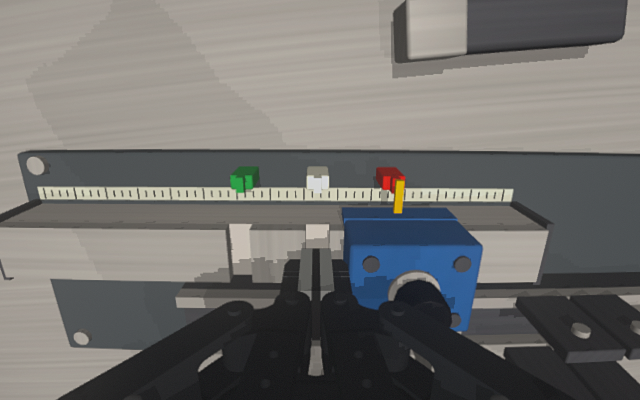

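```bash
python3 -m jog '[[[0,-10,0],[0,0,0],1],[[0,-15,0],[0,0,0],1],[[0,0,-55],[0,0,0],1],[[0,0,-55],[0,0,0],1],[[0,0,-50],[0,0,0],1],[[0,0,0],[0,0,0],1],[[0,0,0],[0,0,0],1],[[0,0,0],[0,0,0],1]]'
python3 - <<'E'
from h import *
where()
im,d,i,T=cam('wrist');save('w7',im)
np.set_printoptions(precision=1,suppress=True)
for n,z in [('stop_push',.066),('stop_axis',.066),('stop_face',.048),('tab_red',.012),('tab_green',.012),('tab_white',.012)]:
    for e in bot.landmark_of('wrist',n)[:1]: print(n,e['score'],np.array(e['xy'])*[640,400],st(at_z(i,T,e['xy'][0]*640,e['xy'][1]*400,z)))
E
```

```text
t: 14.15
eef_pos: [0.5459, 0.1415, 0.2216]
tool_rot: [0.001, 0.999, -0.046, -0.001]
contact_force: [-0.4, 0.7, -0.2]
gripper_width: 0.0
t 14.15 station xy [ 53.7 144.7] z 221.6  yaw -5.25 tilt 0.18 F_st [-0.5 0.6 -0.2] w 0.00
stop_push 0.94 [357.5 180.9] [ 51.  105.4]
stop_axis 0.72 [387.3 181.5] [50.5 78.1]
stop_face 0.58 [403.4 230.7] [-6.3 54.3]
tab_red 0.59 [375.6 131.4] [88.6 81.7]
tab_green 0.54 [298.9 132.9] [ 87.  160.5]
tab_white 0.61 [339.3 132.8] [ 87.1 119. ]
```

View pics/w7.png

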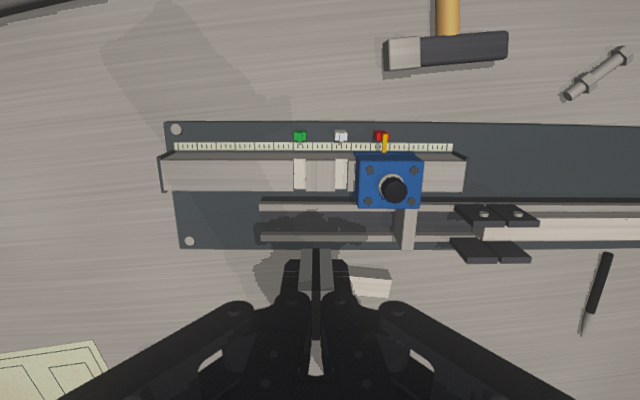

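```bash
python3 - <<'E'
from h import *
np.set_printoptions(precision=1,suppress=True)
where()
im,d,i,T=cam('wrist');save('w8',im)
b=im[120:260,280:480]; save('w8c',cv2.resize(b,None,fx=4,fy=4,interpolation=2))
def H(u0,u1,v0,v1):
    zz=[at_d(i,T,u,v,d[v,u])[2]*1e3 for u in range(u0,u1) for v in range(v0,v1) if d[v,u]>0]; return np.median(zz),np.std(zz)/len(zz)**.5
print('knob top',H(388,401,184,196),'saddle top',H(362,375,170,200),H(406,417,175,198))
E
```

```text
t 14.50 station xy [ 54.5 144.9] z 222.9  yaw -5.26 tilt 0.04 F_st [1.0 0.1 0.5] w -0.00
knob top (np.float64(101.78640328552719), np.float64(0.055702344410976046)) saddle top (np.float64(81.58966377244087), np.float64(0.04070180689862382)) (np.float64(81.55576351062501), np.float64(0.29635135446170063))
```

View pics/w8c.png

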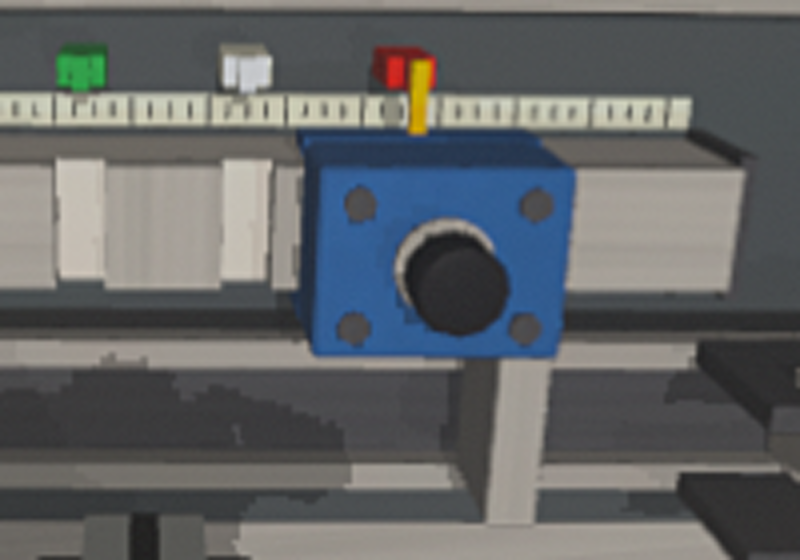

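```bash
python3 - <<'E'
from h import *
np.set_printoptions(precision=1,suppress=True)
where()
im,d,i,T=cam('wrist')
P=lambda u,v,z:st(at_z(i,T,280+u/4,120+v/4,z))
print('g',P(80,215,.05),'w',P(246,215,.05))
for u,v in [(359,205),(537,205),(353,329),(525,329),(316,250),(568,250)]: print(P(u,v,.0815))
print('knob',P(457,283,.102),'finger -y face top',P(552,360,.075),P(535,523,.075),'tab r',P(390,50,.039),'g',P(83,50,.039))
hsv=cv2.cvtColor(im,cv2.COLOR_RGB2HSV)
s=cv2.cvtColor(bot.read_camera('top')[0],cv2.COLOR_RGB2BGR);cv2.imwrite('pics/top2.png',s)
E
```

```text
t 14.55 station xy [ 54.6 144.9] z 223.1  yaw -5.26 tilt 0.02 F_st [0.8 -0.9 -0.7] w 0.00
g [ 54.5 158.7] w [ 54.5 119.1]
[64.7 97.4]
[64.8 58.9]
[36.6 97.3]
[36.6 59.1]
[ 54.7 106.2]
[54.8 51.2]
knob [53.5 80. ] finger -y face top [26.9 50.2] [-14.5  50.3] tab r [92.2 84.8] g [ 92.1 157.9]
```

```bash
python3 -m jog '[[[-7,59,0],[0,0,0],1],[[-7,59,0],[0,0,0],1],[[-7,59,0],[0,0,0],1],[[-7,59,0],[0,0,0],1],[[-7,59,0],[0,0,0],1],[[-7,59,0],[0,0,0],1],[[-7,59,0],[0,0,0],1],[[-7,59,0],[0,0,0],1],[[0,0,0],[0,0,0],1],[[0,0,0],[0,0,0],1],[[0,0,0],[0,0,0],1]]'
python3 - <<'E'
from h import *
where()
im,d,i,T=cam('wrist');save('w9',im)
np.set_printoptions(precision=1,suppress=True)
for n,z in [('bar_tail',.0425),('bar_mid',.0425)]:
    for e in bot.landmark_of('wrist',n)[:1]: print(n,e['score'],np.array(e['xy'])*[640,400],st(at_z(i,T,e['xy'][0]*640,e['xy'][1]*400,z)))
E
```

```text
t: 16.02
eef_pos: [0.4486, -0.3215, 0.2233]
tool_rot: [-0.0, 0.999, -0.045, 0.0]
contact_force: [-0.1, -0.1, 0.8]
gripper_width: 0.003
t 16.02 station xy [  -0.8 -325.2] z 223.3  yaw -5.11 tilt 0.04 F_st [-0.1 -0.1 0.8] w 0.00
bar_tail 0.55 [271.1 174.9] [  -4.1 -282.7]
bar_mid 0.74 [142.9 171.8] [  -1.  -155.5]
```

View pics/w9.png

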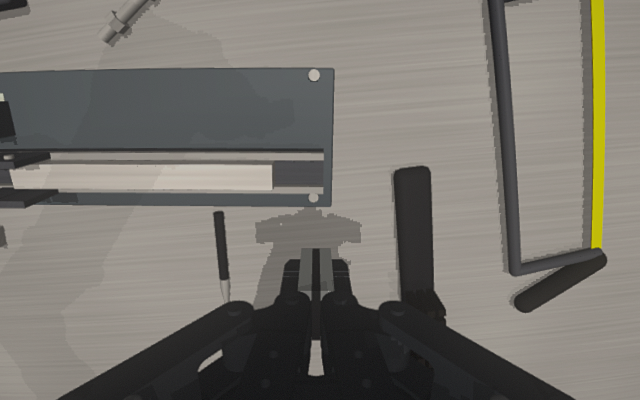

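```bash
python3 -m jog '[[[-1,0,50],[0,0,0],1],[[0,0,55],[0,0,0],1],[[0,0,45],[0,0,0],1],[[0,0,25],[0,0,0],1],[[0,0,0],[0,0,0],1],[[0,0,0],[0,0,0],1],[[0,0,0],[0,0,0],1]]'
python3 - <<'E'
from h import *
where()
im,d,i,T=cam('wrist');save('w10',im)
E
```

```text
t: 17.05
eef_pos: [0.4479, -0.3236, 0.0498]
tool_rot: [0.001, 0.999, -0.046, 0.001]
contact_force: [-0.5, -0.4, -0.4]
gripper_width: 0.003
t 17.05 station xy [  -1.3 -327.4] z 49.8  yaw -5.26 tilt 0.16 F_st [-0.4 -0.4 -0.4] w 0.00
```

View pics/w10.png

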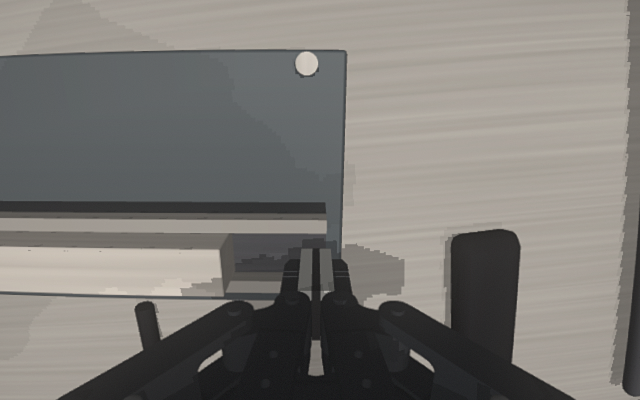

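```bash
python3 -m jog '[[[0,-10,2],[0,0,0],1],[[0,-9,0],[0,0,0],1],[[0,-6,0],[0,0,0],1],[[0,-6,0],[0,0,0],1],[[0,-8,0],[0,0,0],1],[[0,-8,0],[0,0,0],1],[[0,0,0],[0,0,0],1]]' >/dev/null
python3 -c "
from h import *
where()"
python3 -m jog '[[[0,-8,0],[0,0,0],1],[[0,-8,0],[0,0,0],1],[[0,-8,0],[0,0,0],1],[[0,-8,0],[0,0,0],1],[[0,-5,0],[0,0,0],1],[[0,-3,0],[0,0,0],1],[[0,0,0],[0,0,0],1],[[0,0,0],[0,0,0],1]]' >/dev/null
python3 -c "
from h import *
where()"
```

```text
t 17.98 station xy [  -2.3 -279.1] z 46.3  yaw -5.20 tilt 0.03 F_st [-1.1 0.3 -0.0] w -0.00
t 18.98 station xy [  -2.5 -239.8] z 46.2  yaw -5.25 tilt 0.02 F_st [0.6 0.9 -0.1] w -0.00
```

```bash
python3 -m jog '[[[0,-3,0],[0,0,0],1],[[0,-3,0],[0,0,0],1],[[0,-2,0],[0,0,0],1],[[0,-2,0],[0,0,0],1]]' >/dev/null
python3 -c "
from h import *
where()"
for k in 1 2 3 4; do python3 -m jog '[[[0,-1,0],[0,0,0],1],[[0,0,0],[0,0,0],1]]' >/dev/null
python3 -c "
from h import *
where()"; done
python3 -c "
from h import *
im,d,i,T=cam('wrist');save('w11',im)"
```

```text
t 19.48 station xy [  -2.4 -230. ] z 46.3  yaw -5.26 tilt 0.01 F_st [0.1 -1.3 -0.7] w 0.00
t 19.73 station xy [  -2.4 -228.8] z 46.3  yaw -5.25 tilt 0.01 F_st [-0.4 -0.4 -0.2] w -0.00
t 19.98 station xy [  -2.4 -228. ] z 46.3  yaw -5.26 tilt 0.00 F_st [0.1 -1.3 -0.2] w 0.00
t 20.23 station xy [  -2.4 -227. ] z 46.3  yaw -5.26 tilt 0.00 F_st [-0.1 -1.8 -0.3] w 0.00
t 20.48 station xy [  -2.4 -226. ] z 46.3  yaw -5.26 tilt 0.00 F_st [0.1 -1.6 -0.9] w -0.00
```

View pics/w11.png

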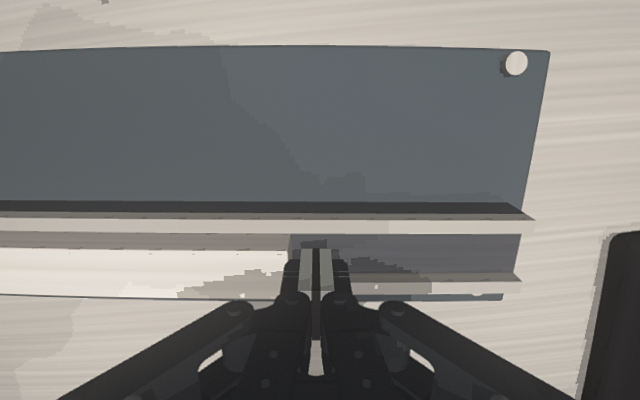

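In contact with the tail (end at about (290,240)), force about 1.5 N. I'll continue in 1 mm steps until it rises.

```bash
for k in 1 2 3; do python3 -m jog '[[[0,-1,0],[0,0,0],1],[[0,0,0],[0,0,0],1]]' >/dev/null
python3 -c "
from h import *
where()"; done
```

```text
t 20.77 station xy [  -2.4 -225. ] z 46.3  yaw -5.26 tilt 0.00 F_st [0.8 -0.5 0.4] w 0.00
t 21.02 station xy [  -2.4 -223.9] z 46.3  yaw -5.26 tilt 0.00 F_st [0.2 -0.5 -0.5] w 0.00
t 21.27 station xy [  -2.4 -222.9] z 46.3  yaw -5.26 tilt 0.00 F_st [-0.5 -2.1 0.1] w 0.00
```

```bash
for k in 1 2 3; do python3 -m jog '[[[0,-0.7,0],[0,0,0],1],[[0,0,0],[0,0,0],1]]' >/dev/null
python3 -c "
from h import *
where()"; done
python3 - <<'E'
from h import *
im,d,i,T=cam('scene');save('s12',im)
b=im[150:290,320:460]; save('s12c',cv2.resize(b,None,fx=4,fy=4,interpolation=2))
E
```

```text
t 21.52 station xy [  -2.4 -222.3] z 46.3  yaw -5.26 tilt 0.00 F_st [-0.1 -1.7 -0.9] w 0.00
t 21.77 station xy [  -2.4 -221.6] z 46.3  yaw -5.26 tilt 0.00 F_st [0.9 -2.0 -0.4] w 0.00
t 22.02 station xy [  -2.4 -220.8] z 46.3  yaw -5.26 tilt 0.00 F_st [-0.2 -1.9 -0.4] w -0.00
```

View pics/s12c.png

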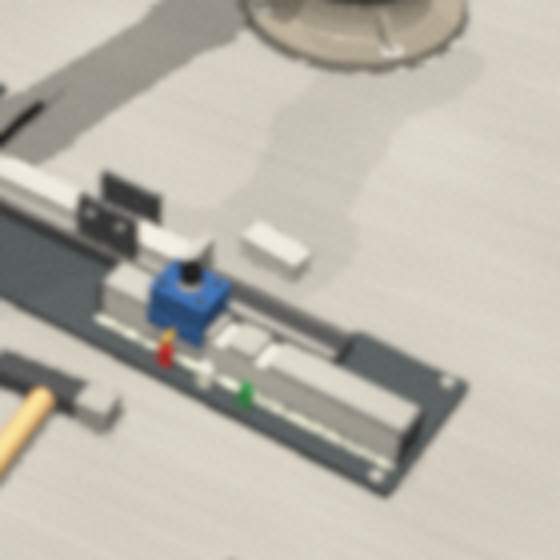

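```bash
for k in 1 2 3 4; do python3 -m jog '[[[0,-0.7,0],[0,0,0],1],[[0,0,0],[0,0,0],1]]' >/dev/null
python3 -c "
from h import *
where()"; done
```

```text
t 22.32 station xy [  -2.4 -220.3] z 46.3  yaw -5.26 tilt 0.00 F_st [0.2 -1.6 -0.5] w -0.00
t 22.57 station xy [  -2.4 -219.8] z 46.3  yaw -5.28 tilt 0.02 F_st [0.3 -2.6 -1.0] w 0.00
t 22.82 station xy [  -2.5 -219.2] z 46.3  yaw -5.28 tilt 0.02 F_st [0.1 -5.0 -1.5] w -0.01
t 23.07 station xy [  -2.5 -218.7] z 46.3  yaw -5.29 tilt 0.03 F_st [-0.6 -6.0 -0.2] w -0.00
```

```bash
python3 -m jog '[[[0,10,0],[0,0,0],1],[[0,15,0],[0,0,0],1],[[0,0,-55],[0,0,0],1],[[0,0,-55],[0,0,0],1],[[0,0,-55],[0,0,0],1],[[30,-55,0],[0,0,0],1],[[25,-55,0],[0,0,0],1],[[0,-60,0],[0,0,0],1],[[0,-60,0],[0,0,0],1],[[0,0,0],[0,0,0],1],[[0,0,0],[0,0,0],1],[[0,0,0],[0,0,0],1]]'
python3 - <<'E'
from h import *
where()
im,d,i,T=cam('wrist');save('w13',im)
E
```

```text
t: 24.58
eef_pos: [0.5302, -0.0179, 0.2112]
tool_rot: [0.0, 0.999, -0.047, -0.0]
contact_force: [0.0, 0.5, 0.1]
gripper_width: 0.002
t 24.57 station xy [ 52.6 -15.4] z 211.2  yaw -5.44 tilt 0.04 F_st [-0.0 0.5 0.1] w 0.00
```

View pics/w13.png

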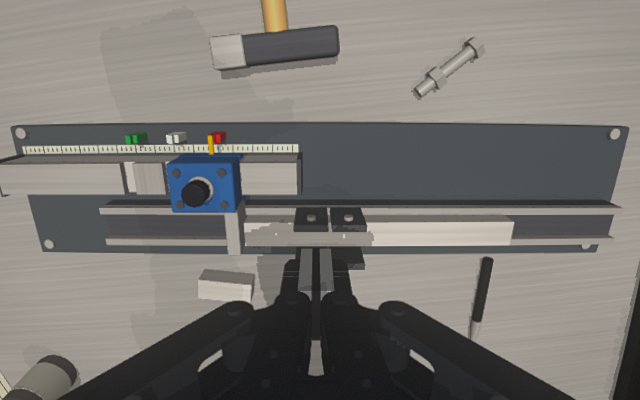

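```bash
python3 -m jog '[[[-15,-35,15],[0,0,0],1],[[-15,-30,15],[0,0,0],1],[[-15,0,10],[0,0,0],1],[[0,0,0],[0,0,0],1],[[0,0,0],[0,0,0],1],[[0,0,0],[0,0,0],1]]'
python3 - <<'E'
from h import *
where()
im,d,i,T=cam('wrist');save('w14',im)
b=im[60:260,200:440]; save('w14c',cv2.resize(b,None,fx=3,fy=3,interpolation=2))
E
```

```text
t: 25.38
eef_pos: [0.4925, 0.0524, 0.1719]
tool_rot: [-0.0, 0.999, -0.047, 0.001]
contact_force: [-0.5, 0.0, -0.1]
gripper_width: -0.002
t 25.38 station xy [ 8.7 51.1] z 171.9  yaw -5.36 tilt 0.08 F_st [-0.5 -0.0 -0.1] w -0.00
```

View pics/w14c.png

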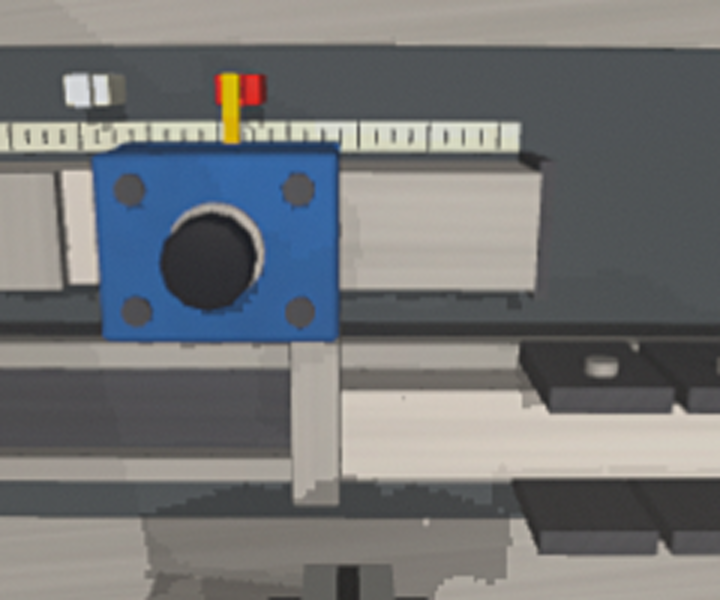

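```bash
python3 - <<'E'
from h import *
np.set_printoptions(precision=1,suppress=True)
where()
im,d,i,T=cam('wrist');save('w15',im)
P=lambda u,v,z:st(at_z(i,T,200+u/3,60+v/3,z))
for u,v in [(130,190),(298,190),(137,312),(300,312)]: print('hole',P(u,v,.081))
print('white notch -y.. red tab',P(241,90,.039),'white tab',P(94,90,.039))
def H(u0,u1,v0,v1):
    zz=[at_d(i,T,u,v,d[v,u])[2]*1e3 for u in range(u0,u1) for v in range(v0,v1) if d[v,u]>0]; return np.median(zz)
print('knob',H(258,280,138,156),'saddle',H(236,250,130,155),H(295,310,130,155))
print(im[205,300:330].mean(1)); print([round(at_d(i,T,u,205,d[205,u])[2]*1e3) for u in range(300,330)])
b=im[165:235,285:345]; save('w15c',cv2.resize(b,None,fx=8,fy=8,interpolation=0))
E
```

```text
t 25.43 station xy [ 8.5 51.3] z 171.8  yaw -5.34 tilt 0.07 F_st [-0.2 0.4 0.1] w 0.00
hole [64.6 99.1]
hole [64.5 61.2]
hole [36.5 99.2]
hole [36.4 61.1]
white notch -y.. red tab [85.7 77.5] white tab [ 86.  115.6]
knob 101.85727305540074 saddle 81.56230604712935 81.49552679258967
[168.3 169.7 171.7 170.  168.  166.7 167.7 168.7 168.7 168.3 169.  171.7
 162.3 101.3 189.3 195.  191.7 190.7 191.7 191.3 191.7 191.  190.7 191.3
 192.  191.3 192.  192.3 192.7 192.7]
[75, 76, 74, 75, 75, 76, 75, 75, 76, 76, 75, 74, 75, 54, 56, 56, 56, 56, 55, 56, 54, 55, 55, 56, 55, 56, 55, 56, 55, 55]
```

View pics/w15c.png

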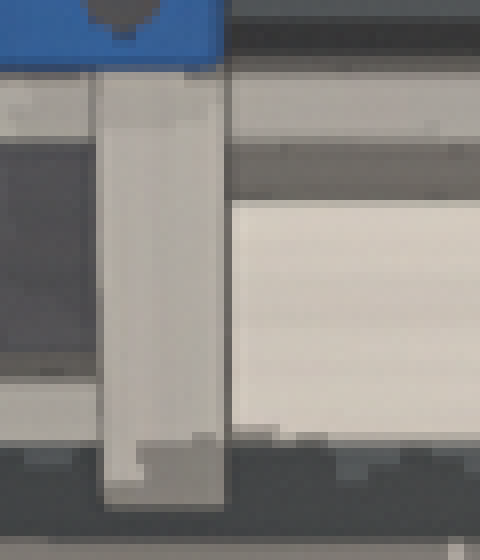

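```bash
python3 - <<'E'
from h import *
np.set_printoptions(precision=1,suppress=True)
where()
im,d,i,T=cam('wrist')
P=lambda u,v,z:st(at_z(i,T,200+u/3,60+v/3,z))
print('w notch +y edge (124)',P(62,230,.05),'rail end (0)',P(538,230,.05),'guide -y..(2)',P(548,390,.085),P(672,390,.085))
Q=lambda u,v,z:st(at_z(i,T,280+u/4,120+v/4,z))
b=im[60:165,205:400]; save('w16c',cv2.resize(b,None,fx=4,fy=4,interpolation=2))
E
```

```text
t 25.48 station xy [ 8.3 51.4] z 171.7  yaw -5.32 tilt 0.05 F_st [0.1 -0.2 -0.9] w 0.00
w notch +y edge (124) [ 51.1 123.9] rail end (0) [50.9  1. ] guide -y..(2) [18.4  3.1] [ 18.4 -26.4]
```

View pics/w16c.png

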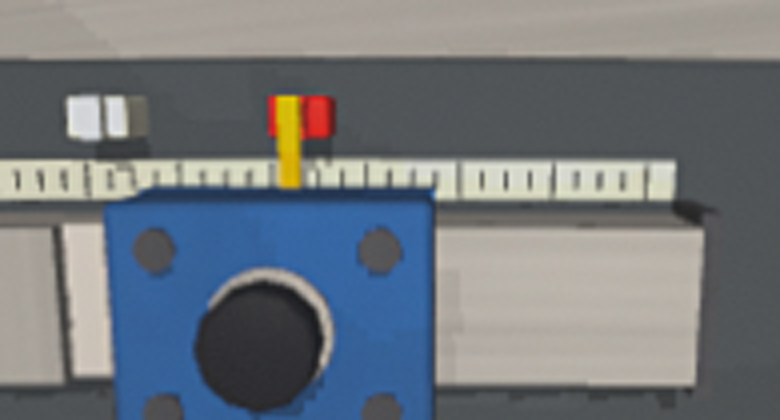

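```bash
python3 -m jog '[[[0,0,-30],[0,0,0],1],[[0,0,0],[0,0,0],1],[[0,0,0],[0,0,0],1]]'; python3 -c "
from h import *
where(); print(bot.hand_in())"
```

```text
t: 25.9
eef_pos: [0.4914, 0.053, 0.2011]
tool_rot: [0.0, 0.999, -0.046, 0.0]
contact_force: [-0.1, -1.0, -0.7]
gripper_width: 0.0
t 25.90 station xy [ 7.5 51.6] z 201.1  yaw -5.27 tilt 0.01 F_st [-0.0 -1.0 -0.7] w 0.00
the job is handed in; nothing more can be done
None
```

The stop is clicked into the notch beside the red tab and the bar is butted against it. I handed the job in at 25.9 s with the gripper well clear of everything.

- **Stop:** I pushed it with the shut fingertips through the green and white notches (about 18 N on the tool each time) and into the red one. There the push fell to nothing, then began to rise. The knob top measured 20.2 mm above the saddle then and 20.3 mm after the bar push, so the plunger stayed dropped.
- **Bar:** I pushed it by its tail until the force rose from about 2 N to 6 N, well under the roughly 14 N needed to push the stop out. A close wrist picture shows no visible gap at the stop finger.
- **Other things on the bench:** I saw no contact with any of them. I did not take a full before-and-after comparison picture.

**Disagreements:**
- After the bar push the stop's centre measured about 1.6 mm to the +y side of the notch centre, against about 0.6 mm to the −y side before. That is partly camera error of 1–2 mm, but the bar may have shifted the stop slightly within the notch.
- The butt contact came about 5 mm later than I worked out. I put this down to the fingers being thinner near their tips, but did not check it.

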